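Clip the stray label clip onto the bare basket post

ROBOT

A 7-joint arm with a two-finger parallel gripper is mounted at the origin on the work surface. World frame = base frame: x ahead of the robot, y to its left, z up, the work surface at z = 0. Lengths are in m, angles in rad, forces in N, time in s.
With the tool pointing down it reaches from about 0.425 to 0.825 m from the base axis. Payload 3.6 kg.
Tool frame: the origin (TCP) lies at the centre of the arm's flange, where the gripper is bolted on; the fingertips stand 186 mm ahead of it and the grasp point (between the pads) lies 167 mm ahead of it (r.tcp_to_tips is the z of the fingertips in the tool frame, in m); z points along the fingers, y is the line along which they close (so a half turn about z gives the same grasp; the last joint's range is limited). The gripper opens to 93 mm and grips with 3 to 60 N. Pads are 15 mm wide; open, the fingers measure 128 mm over their backs; the gripper's body (75 mm by 188 mm) begins 65 mm behind the grasp point.
Start: joints at [1.302, 0.615, -0.013, 1.423, 0.008, 1.103, -0.04], TCP at [0.156, -0.631, 0.405] pointing down, gripper open.
Joint ranges: [-3.12, 3.12], [-0.3, 2.06], [-1.34, 1.32], [0.26, 2.42], [-1.36, 4.5], [0.01, 1.98], [-2.84, 2.84]. Speed limits (rad/s): [2.79, 2.79, 3.14, 3.14, 3.14, 3.14, 3.14].

INTERFACE

Orientations are given as a unit quaternion [x, y, z, w].
In Python, from station import read_state, vision, order, boxes_of, mark_of, r gives the robot as it stands.
- The arm moves only by the tool drive_tool, never from a script. Its argument "targets" is a list that holds one entry, the list of rows, each a list of 6 numbers: the shift along the tool's x, y, z in m, then the turn, a rotation vector about the tool's x, y, z in degrees. In form: [[[dx, dy, dz, rx, ry, rz], ...]]. A call has exactly 8 rows; each row shifts and turns the commanded pose from where the row before left it, along the tool's axes as they then stand; what a row does not reach is not made up. A row lasts 1/10 s, in which the tool goes at most 50 mm and 8.59 degrees, less where a joint would pass 70% of its speed; a pose out of reach is approached as far as the arm can. A call with a gripper value outside its range is refused whole. "grip" is the opening, from 0 (shut) to 1 (fully open), set as the call begins (left out, the last holds). The fingers move at their own pace and stop on an object; the grip force is fixed at half the most. Time passes only in rows, so rows that do not move let the fingers close, or fill a call up. It gives the time, the measured TCP pose, the force, the opening and the grip force at its end, in the units of the state.
- read_state(): the state, without advancing time (a new reading comes with each control period).
- vision.camera(name): name is "side" or "top" or "wrist"; returns a dict with "pixels" (420x560x3 uint8, blue, green, red), "depth" (420x560 float32, m along the optical axis (not along the pixel's ray), 0 where there is no reading), "vertical_fov" (degrees; the focal length in pixels is half the picture's height over the tangent of half this angle, whatever the lens; pixels are square), "cx", "cy" (the principal point, pixels), "D" ([k1, k2, p1, p2, k3] as OpenCV has them; the pictures are not rectified), "rvec" (rotation vector, rad) and "tvec" (3), from world to camera coordinates, as OpenCV has them; the wrist camera has in their place "hand_eye" (4x4, takes a point from camera to tool coordinates, whose origin is the TCP and whose axes are the flange's). Camera axes: x right, y down, z forward; pixel columns grow to the right and rows downward; lengths in m; the calibration is good to about 2 mm. A picture is of the moment at which its call begins: read the wrist's pose just before it.
- order.close_job(): hands the job in; it is judged then, once.
Trained networks look in the newest picture that a camera, given by its name, has taken for a name from the list of things; names that differ only in an ending like _2 or _b are one class to them, and where a whole thing is asked for, a point or a joint stands for the part that bears it (a point fixed in the world has none). Each returns a list of dicts, best first, with "score" (0 to 1); they miss things now and then, are a little off and sometimes report something else, mostly with a low value. They report only what shows in the picture. A call takes as long as a camera call. They do not tell look-alikes from the thing itself.
- boxes_of(camera, target): "location" ([x, y, z] in m, in world coordinates, good to about 4 mm: the middle of the surface that is visible of it).
- mark_of(camera, target): "location" ([x, y, z] in m, in world coordinates, good to about 4 mm: a listed point, or the origin of a listed thing).
The state is a dict: "time": time; "joint_positions": joint angles; "qd": joint speeds; "effort": joint torques, N m; "position": TCP position; "ee_rot": TCP orientation; "wrist_force": force on the tool from outside, world axes, zero at the start; "torque": the same for the moment, N m; "opening": finger opening in m; "finger_force": force on a finger pad.
Only numpy, scipy, OpenCV 4.12 (cv2) and the standard library are available. Lean on these libraries where they do the work, as an engineer would, in place of code of your own. Each camera call takes 0.05 s, during which the arm holds its last target. There are 200 camera calls.

TASK

A sprung label clip has been pushed tail first under the low wooden step shelf, so that only its nose shows. Draw it out and set it down on the worktop clear of the shelf, then take it by its two handles, squeeze it open and clip it, level and about halfway up, onto the post of the wire basket that has no clip yet, pushed fully home so that the post sits deep in the jaws. Let it go there, and leave everything else where it is.

Things in the scene. Friction and masses are not known exactly. Their poses are not given: they have to be found in the camera images.
- clip: Loose sprung clip of dark steel, like a large clothes peg on its side: 94 mm long, 28 mm high, 90 g. Origin on its upright hinge axis (z), at the underside; +x along its closed middle to the nose. Round hinge barrel, radius 12 mm, white cap at 31 mm. The frame is fixed to the -y arm: open by q, the middle line is at yaw +q/2. Starts with its handles under the step shelf, nose out in front.
- clip_nose (a point): Midway between the closed jaws, 22 mm ahead of the hinge axis, 14 mm above the underside: where the clip can be held without opening it. The jaws run from 6 to 36 mm ahead of the hinge and are about 25 mm wide outside when closed.
- clip_seat (a point): Where the post belongs in the jaws: 19.5 mm ahead of the hinge axis, 14 mm above the underside. Here a 14 mm post touches the hinge barrel, between flat jaw faces. Rounded lips 31 mm ahead of the hinge keep it in; they stand 24 mm apart when fully open.
- clip_handles (a point): Midway between the two flat splayed handles, 45 mm behind the hinge axis, 14 mm above the underside: the place to squeeze. The handles run from 8 to 58 mm behind the hinge; closed, they are 57 mm wide outside here and 65 mm at the tail. At the opening stop they are parallel, 28 mm wide outside. Squeezing here takes about 12 N.
- clip_jaw (a joint): Opening of the clip, rad: 0 closed and empty, about 0.2 when shut on a post, 0.7 fully open (stop). A spring closes it.
- riser: Low fixed wooden step shelf, open at front and back: 140 mm deep (x), 200 mm wide (y), top at 62 mm, 52 mm free height under it, 10 mm side panels. Origin under its centre on the worktop; its front edge is at x = -70 mm, and -x points out of the front.
- basket_a: Fixed wire basket with bottles, 160 mm wide (y), wires 75 mm high from x = -50 to +60 mm, bottles to about 185 mm. Origin on the worktop under it; -x is its front. Its upright round steel post (diameter 14 mm, 130 mm high, free on all sides) stands 100 mm in front of the origin on a foot 8 mm high (radius 24 mm).
- basket_a_post (a point): On the axis of basket_a's post, 75 mm above the worktop (halfway up).
- basket_b: Fixed wire basket of the same make as basket_a, same sizes and post, with other bottles.
- basket_b_post (a point): On the axis of basket_b's post, 75 mm above the worktop (halfway up).
- fitted_clip: A clip of the same make already fitted to one of the two posts, its handles towards the front; it stays there. Origin on its hinge axis at its underside, 19.5 mm in front of the post it sits on. The other post is the bare one.
- tin_1: Bystander: small tin on the step shelf, diameter 38 mm, 55 mm high; origin at its underside.
- tin_2: Bystander: small amber jar on the step shelf, diameter 42 mm, 65 mm high; origin at its underside.
- sauce: Bystander: sauce bottle behind and between the baskets, diameter 44 mm, 150 mm high; origin at its underside.
- fish_tin: Bystander: flat tin near the robot, diameter 72 mm, 40 mm high; origin at its underside.
- mug: Bystander: white mug, diameter 80 mm, 85 mm high; origin at its underside.
- jam: Bystander: jam jar, diameter 66 mm, 90 mm high; origin at its underside.
Things that resemble listed ones, but are neither listed nor needed, are in the scene too. What is shaped like the clip but yellow is not meant.

How it is judged:
On the way:
1. the clip has been drawn out from under the step shelf (hinge more than 45 mm outside its outline) and lies let go on the worktop ((x of clip in the frame of riser below -0.115 m or x of clip in the frame of riser above 0.115 m or y of clip in the frame of riser below -0.145 m or y of clip in the frame of riser above 0.145 m) and height (world z) of clip_seat below 0.03 m and contact force between the fingers and clip below 0.1 N and linear speed of clip below 0.03 m/s), for 0.2 s.
At the end, for the whole second after the job is handed in: The clip is shut on the bare post (jaw joint between 0.1 and 0.35 rad, gripping with over 2 N), the post within 7 mm of its seat in the jaws, the clip within 35 mm of halfway up the post, level to within 0.25 rad and at rest (horizontal distance between clip_seat and basket_b_post below 0.007 m and z of clip_seat in the frame of basket_b_post between -0.035 and 0.035 m and angle between the z axis of clip and the z axis of basket_b, either way round below 0.25 rad and value of joint clip_jaw between 0.1 and 0.35 rad and contact force between clip and basket_b above 2 N and linear speed of clip below 0.02 m/s); the robot touches nothing.
It fails at once if a bystander (tin, jar, bottle, or mug) is moved by more than 30 mm or tipped (distance of any of tin_1, tin_2, sauce, fish_tin, mug, jam from where it was at the start of the episode above 0.03 m or angle between any of tin_1, tin_2, sauce, fish_tin, mug, jam's own z axis and vertical above 0.4 rad).
It also fails if it takes over 69 s, if anything falls off the work surface, if the arm or the gripper's body presses on something with over 40 N, if the wrist force passes 120 N, or if a joint passes its speed limit or range.

## Working session

There is one attempt and no reset: what is moved stays moved. The work goes in short steps, Python scripts to look and compute and a tool call to move; the robot and the scene stay as the last step left them, time stands still between calls to the robot, and variables do not carry over. Pictures are saved under pics/ and viewed, at most 13 in all, crops included, and the job is handed in when it is done.

Besides the shell and the picture viewer there is one more tool, called as name(argument=value, ...) on one line, values as JSON. drive_tool: Moves the arm, as the interface text tells. Its arguments: {"type":"object","properties":{"targets":{"type":"array"},"grip":{"type":"number"}},"required":["targets"]}

```bash
ls; mkdir -p pics
cat > h.py <<'E'
import numpy as np, cv2
from scipy.spatial.transform import Rotation as R
from station import read_state, vision, order, boxes_of, mark_of, r
def save(c,n): cv2.imwrite('pics/'+n,c['pixels'])
def K(c):
    f=210/np.tan(np.radians(c['vertical_fov'])/2); return np.array([[f,0,c['cx']],[0,f,c['cy']],[0,0,1.]])
def pose(c,s=None):
    # returns cam->world R,t
    if 'rvec' in c:
        Rm=cv2.Rodrigues(np.array(c['rvec'],float))[0]; return Rm.T,-Rm.T@np.array(c['tvec'],float).ravel()
    T=np.array(c['hand_eye']); Rt=R.from_quat(s['ee_rot']).as_matrix()
    return Rt@T[:3,:3],Rt@T[:3,3]+np.array(s['position'])
def cloud(c,s=None):
    h,w=c['depth'].shape; u,v=np.meshgrid(np.arange(w),np.arange(h))
    p=cv2.undistortPoints(np.stack([u.ravel(),v.ravel()],1).astype(np.float64)[:,None],K(c),np.array(c['D'],float))[:,0]
    d=c['depth'].ravel()[:,None]; X=np.hstack([p*d,d]); Rm,t=pose(c,s)
    return (X@Rm.T+t).reshape(h,w,3)
E
python3 - <<'E'
from h import *
for cam in ['top','side']:
    c=vision.camera(cam); save(c,cam+'0.png')
    for n in ['clip','clip_nose','clip_seat','riser','basket_a','basket_b','basket_a_post','fitted_clip','tin_1','sauce','fish_tin','mug','jam']:
        print(cam,n,[(np.round(m['location'],3).tolist(),round(m['score'],2)) for m in mark_of(cam,n)][:4])
s=read_state(); print(s['time'],s['position'],s['ee_rot'],s['opening'])
E
```

```text
pics
top clip [([0.33, 0.262, 0.002], 0.75), ([0.536, 0.286, -0.001], 0.61)]
top clip_nose [([0.524, 0.264, 0.015], 0.72), ([0.6, -0.012, 0.076], 0.56), ([0.326, 0.243, 0.013], 0.53)]
top clip_seat [([0.328, 0.242, 0.017], 0.54), ([0.52, 0.271, 0.008], 0.53)]
top riser [([0.577, 0.347, -0.001], 0.72), ([0.707, -0.129, 0.001], 0.52)]
top basket_a [([0.696, 0.009, -0.004], 0.89), ([0.68, -0.313, 0.001], 0.69)]
top basket_b [([0.696, 0.009, -0.004], 0.89), ([0.68, -0.313, 0.001], 0.69)]
top basket_a_post [([0.588, -0.34, 0.076], 0.63), ([0.367, 0.43, -0.003], 0.47)]
top fitted_clip [([0.566, -0.344, 0.066], 0.73)]
top tin_1 [([0.642, 0.348, 0.065], 0.72), ([0.557, 0.423, 0.068], 0.63)]
top sauce [([0.709, -0.129, -0.001], 0.61)]
top fish_tin [([0.333, -0.144, 0.002], 0.67)]
top mug [([0.367, 0.431, -0.0], 0.65), ([0.695, 0.008, 0.001], 0.21)]
top jam []
side clip [([0.335, 0.264, -0.001], 0.79), ([0.531, 0.28, -0.001], 0.57), ([0.56, 0.417, 0.06], 0.34)]
side clip_nose [([0.327, 0.242, 0.012], 0.54), ([0.514, 0.264, 0.006], 0.52)]
side clip_seat [([0.528, 0.27, 0.015], 0.53)]
side riser [([0.572, 0.348, 0.001], 0.97)]
side basket_a [([0.684, -0.313, -0.002], 0.7), ([0.368, 0.43, 0.0], 0.69), ([0.694, 0.01, 0.002], 0.62)]
side basket_b [([0.684, -0.313, -0.002], 0.7), ([0.368, 0.43, 0.0], 0.69), ([0.694, 0.01, 0.002], 0.62)]
side basket_a_post [([0.588, -0.339, 0.077], 0.77), ([0.568, -0.346, 0.066], 0.44)]
side fitted_clip [([0.568, -0.346, 0.065], 0.67)]
side tin_1 [([0.634, 0.348, 0.065], 0.94), ([0.559, 0.418, 0.061], 0.85), ([0.524, 0.267, 0.014], 0.47)]
side sauce [([0.712, -0.127, -0.0], 0.87)]
side fish_tin [([0.335, -0.147, 0.002], 0.83)]
side mug [([0.366, 0.431, -0.0], 0.78), ([0.386, -0.456, -0.002], 0.2)]
side jam [([0.386, -0.456, -0.0], 0.95), ([0.568, -0.344, 0.062], 0.47)]
1.4 [ 0.15565332 -0.63106434  0.40472658] [ 9.92696685e-01  1.20637018e-01 -1.06687057e-06 -4.95984635e-05] 0.09293630010204905
```

View pics/top0.png

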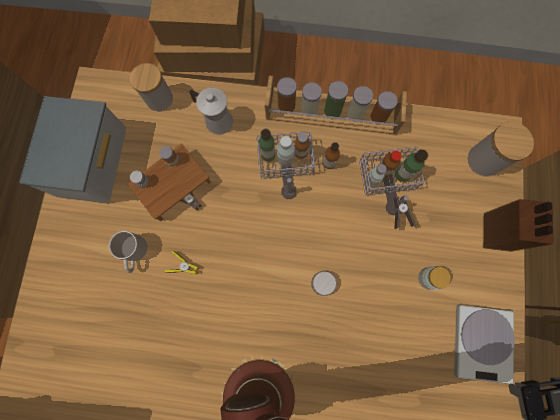

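View pics/side0.png

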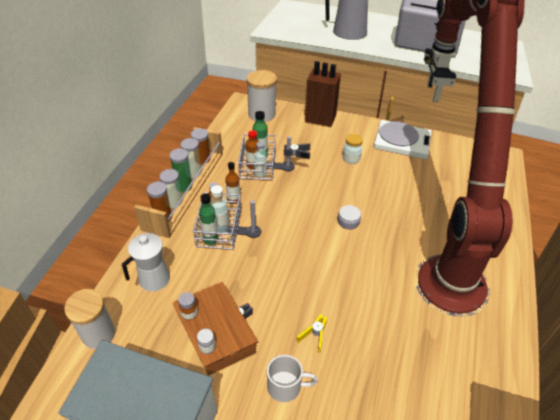

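Run:
```python
from h import *
c=vision.camera('top'); P=cloud(c); s=read_state()
print('cam',pose(c))
# riser top
m=(abs(P[...,2]-.062)<.006)&(P[...,1]>.2)&(P[...,1]<.5)&(P[...,0]>.45)
pts=P[m][:,:2].astype(np.float32); print(len(pts),cv2.minAreaRect((pts*1000)))
# near clip nose
m=(P[...,2]>.01)&(P[...,2]<.045)&(abs(P[...,0]-.525)<.05)&(abs(P[...,1]-.27)<.05)
q=P[m]; px=c['pixels'][m]
ys,xs=np.nonzero(m); print(len(q),xs.min(),xs.max(),ys.min(),ys.max(),q.min(0),q.max(0))
print(cv2.minAreaRect((q[:,:2]*1000).astype(np.float32)))
white=(px.min(1)>150); print('white',white.sum(),q[white].mean(0) if white.any() else 0)
# post of basket b bare
m=(P[...,2]>.11)&(P[...,2]<.14)&(abs(P[...,0]-.6)<.04)&(abs(P[...,1])<.05)
print('post',m.sum(),P[m].mean(0),P[m].min(0),P[m].max(0))
m=(P[...,2]>.11)&(P[...,2]<.14)&(abs(P[...,0]-.588)<.04)&(abs(P[...,1]+.34)<.05)
print('postA',m.sum(),P[m].mean(0))
```

```text
cam (array([[ 0.12335728, -0.96835977,  0.21693855],
       [-0.99234598, -0.12162643,  0.02136528],
       [ 0.00569618, -0.21791366, -0.97595143]]), array([ 0.30066071, -0.03678073,  1.1479083 ]))
2836 ((665.183349609375, 355.12957763671875), (266.575439453125, 418.96197509765625), 82.52111053466797)
137 181 200 192 209 [0.50450237 0.25057192 0.01056952] [0.55529083 0.31049983 0.03483617]
((523.3865966796875, 278.2628173828125), (52.08072280883789, 38.68475341796875), 47.01311111450195)
white 7 [0.52630836 0.27947527 0.03093583]
post 24 [ 0.59705431 -0.01085983  0.12669729] [ 0.59172192 -0.01732877  0.11084682] [ 0.60361752 -0.0056753   0.13299511]
postA 31 [ 0.58679604 -0.33673181  0.12560094]
```

The top view shows the bare post at (288,190), belonging to the basket at y≈0. The fitted clip is on the other post at (402,208). The target clip's nose and white cap are at the shelf front, near (192,203). The yellow look-alike is at (183,267). The side view agrees: clip at (246,312), bare post at (254,225).

drive_tool(targets=[[[0.037, -0.028, 0, 0, 0, 0], [0.037, -0.028, 0, 0, 0, 0], [0.037, -0.028, 0, 0, 0, 0], [0.037, -0.028, 0, 0, 0, 0], [0.037, -0.028, 0, 0, 0, 0], [0.037, -0.028, 0, 0, 0, 0], [0.037, -0.028, 0, 0, 0, 0], [0.037, -0.028, 0, 0, 0, 0]]], grip=1)

```text
time: 2.25
position: [0.3904, -0.3412, 0.4051]
ee_rot: [0.993, 0.121, 0.0, 0.0]
wrist_force: [-0.2, 0.1, 0.2]
opening: 0.093
finger_force: 0.0
```

drive_tool(targets=[[[0.032, -0.035, 0, 0, 0, 0], [0.032, -0.035, 0, 0, 0, 0], [0.022, -0.043, 0, 0, 0, 0], [0.012, -0.047, 0, 0, 0, 0], [0.012, -0.047, 0, 0, 0, 0], [0.012, -0.047, 0, 0, 0, 0], [0.012, -0.047, 0, 0, 0, 0], [0.012, -0.047, 0, 0, 0, 0]]])

```text
time: 3.05
position: [0.4475, 0.032, 0.4052]
ee_rot: [0.993, 0.12, 0.001, 0.0]
wrist_force: [1.4, -0.2, -0.2]
opening: 0.0928
finger_force: 0.0
```

```bash
cat >> h.py <<'E'
def go(xyz,yaw=None,s=None):
    """shift in tool axes to reach world xyz, and turn (deg about tool z) to reach tool-x yaw (deg), tool down"""
    s=s or read_state(); Rt=R.from_quat(s['ee_rot']).as_matrix()
    cy=np.degrees(np.arctan2(Rt[1,0],Rt[0,0])); d=Rt.T@(np.array(xyz)-s['position'])
    tilt=np.degrees(np.arccos(-Rt[2,2]))
    print('pos',np.round(s['position'],4),'yaw',round(cy,2),'tilt',round(tilt,2),'shift',np.round(d,4),'turn',None if yaw is None else round(-((yaw-cy+180)%360-180),2),'j',np.round(s['joint_positions'],2),'t',s['time'])
E
python3 - <<'E'
from h import *
s=read_state(); c=vision.camera('wrist'); print(np.round(c['hand_eye'],3),c['vertical_fov'])
go([.45,.2,.4],35,s)
E
```

```text
[[-0.    -0.969 -0.247  0.067]
 [ 1.    -0.    -0.001 -0.002]
 [ 0.001 -0.247  0.969  0.019]
 [ 0.     0.     0.     1.   ]] 69.92098366033427
pos [0.4475 0.032  0.4052] yaw 13.84 tilt 0.07 shift [ 0.0426 -0.1625  0.0052] turn -21.16 j [ 0.    0.31 -0.16  1.97  0.07  0.86 -1.52] t 3.05
```

drive_tool(targets=[[[0.01, -0.03, 0, 0, 0, -4], [0.01, -0.03, 0, 0, 0, -4], [0.0, -0.03, 0, 0, 0, -4], [0.0, -0.03, 0, 0, 0, -4], [0.0, -0.03, 0, 0, 0, -4], [0, -0.02, 0, 0, 0, -1], [0, 0, 0, 0, 0, 0], [0, 0, 0, 0, 0, 0]]])

```text
time: 3.9
position: [0.4007, 0.1902, 0.405]
ee_rot: [0.954, 0.299, 0.0, 0.0]
wrist_force: [-0.3, -1.5, 0.1]
opening: 0.0929
finger_force: 0.0
```

Run:
```python
from h import *
s=read_state(); c=vision.camera('wrist'); save(c,'w1.png'); np.savez('w1.npz',P=cloud(c,s),px=c['pixels'])
for n in ['clip','clip_nose','clip_seat','riser','tin_1']:
    print(n,[(np.round(m['location'],3).tolist(),round(m['score'],2)) for m in mark_of('wrist',n)][:3])
P=cloud(c,s); px=c['pixels']
m=(P[...,2]>.006)&(P[...,2]<.045)&(abs(P[...,0]-.52)<.05)&(abs(P[...,1]-.275)<.05)&(px.max(-1)<110)
q=P[m]; print(m.sum(),q.min(0),q.max(0))
print(cv2.minAreaRect((q[:,:2]*1000).astype(np.float32)))
m=(abs(P[...,2]-.062)<.005)&(P[...,1]>.2); r_=cv2.minAreaRect((P[m][:,:2]*1000).astype(np.float32)); print('riser',r_,cv2.boxPoints(r_))
go([.5,.26,.25],35,s)
```

```text
clip [([0.327, 0.267, 0.003], 0.92), ([0.532, 0.286, -0.004], 0.84)]
clip_nose [([0.327, 0.243, 0.016], 0.77), ([0.523, 0.263, 0.011], 0.67)]
clip_seat [([0.33, 0.246, 0.017], 0.98), ([0.522, 0.267, 0.011], 0.59)]
riser [([0.535, 0.288, -0.005], 0.36)]
tin_1 []
700 [0.50214977 0.2509436  0.00635366] [0.55022903 0.31475575 0.03437504]
((520.2589721679688, 281.5541076660156), (53.4251594543457, 40.24237823486328), 46.12593078613281)
riser ((468.5750732421875, 360.13922119140625), (91.28467559814453, 355.8238525390625), 58.9906120300293) [[292.57584 412.67636]
 [597.5464  229.36356]
 [644.57434 307.60208]
 [339.60376 490.9149 ]]
pos [0.4007 0.1902 0.405 ] yaw 34.84 tilt 0.05 shift [ 0.1213 -0.0007  0.155 ] turn -0.16 j [-0.26  0.31 -0.3   1.98  0.12  0.87 -1.59] t 3.9
```

View pics/w1.png

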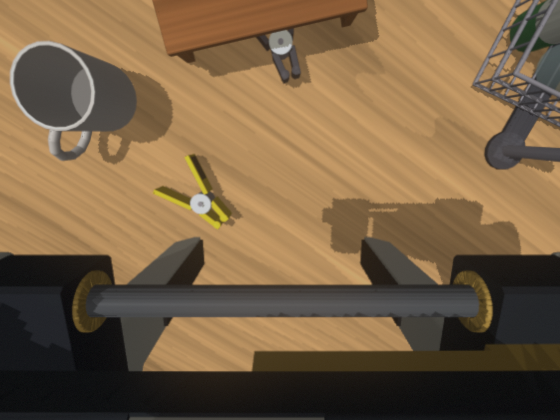

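The wrist view shows the white cap at about (281,42) and the two jaw tips at about (283,79) and (296,76). The shelf's front edge runs from (168,53) to (366,11).

```bash
cat >> h.py <<'E'
def ray(c,s,uv,z):
    p=cv2.undistortPoints(np.array([[uv]],float),K(c),np.array(c['D'],float))[0,0]; Rm,t=pose(c,s)
    d=Rm@np.array([p[0],p[1],1]); return t+d*(z-t[2])/d[2]
E
python3 - <<'E'
from h import *
s=read_state(); c=vision.camera('wrist'); px=c['pixels']; P=cloud(c,s)
roi=np.zeros(px.shape[:2],bool); roi[25:60,262:300]=1
w=roi&(px.min(-1)>140); v,u=np.nonzero(w); print('cap px',u.mean(),v.mean(),len(u)); h=ray(c,s,(u.mean(),v.mean()),.031); print('hinge',h, P[w].mean(0))
a=ray(c,s,(283,78),.02);b=ray(c,s,(296,75),.02); t=(a+b)/2; d=t-h; print('tip',a,b,np.linalg.norm(a-b),'len',np.linalg.norm(d[:2]),'yaw',np.degrees(np.arctan2(d[1],d[0])))
e=[ray(c,s,p,.062) for p in [(168,53),(366,11)]]; print('edge',e,np.degrees(np.arctan2(*(e[1]-e[0])[1::-1])))
m=(P[...,2]>.008)&(P[...,2]<.027)&(np.linalg.norm(P[...,:2]-h[:2],axis=-1)>.014)&(np.linalg.norm(P[...,:2]-h[:2],axis=-1)<.042)&(px.max(-1)<110)&((P[...,:2]-h[:2])@[-.82,-.57]>.01)
print('jaws',m.sum(),P[m].mean(0), np.degrees(np.arctan2(*(P[m].mean(0)-h)[1::-1])))
E
```

```text
cap px 280.9465648854962 48.6793893129771 131
hinge [0.52645813 0.28104467 0.031     ] [0.52644342 0.28103743 0.03105413]
tip [0.50510338 0.26349304 0.02      ] [0.51605969 0.25322117 0.02      ] 0.015018389257233578 len 0.027691004032796222 yaw -124.98404214473918
edge [array([0.45382018, 0.36593879, 0.062     ]), array([0.59355623, 0.22854633, 0.062     ])] -44.51547785458169
jaws 72 [0.51169713 0.26190781 0.01854976] -127.6443949194745
```

Run:
```python
from h import *
go([.505,.256,.29],52)
```

```text
pos [0.4007 0.1901 0.4048] yaw 34.76 tilt 0.01 shift [0.1232 0.0053 0.1148] turn -17.24 j [-0.26  0.31 -0.31  1.98  0.12  0.87 -1.59] t 4.25
```

drive_tool(targets=[[[0.025, 0.001, 0.023, 0, 0, 0], [0.025, 0.001, 0.023, 0, 0, 0], [0.025, 0.001, 0.023, 0, 0, 0], [0.025, 0.001, 0.023, 0, 0, 0], [0.023, 0.001, 0.023, 0, 0, 0], [0, 0, 0, 0, 0, -8.5], [0, 0, 0, 0, 0, -8.5], [0, 0, 0, 0, 0, 0]]])

```text
time: 5.05
position: [0.5045, 0.2565, 0.2892]
ee_rot: [0.9, 0.437, -0.0, -0.0]
wrist_force: [0.8, 1.1, 0.3]
opening: 0.0934
finger_force: 0.0
```

Run:
```python
from h import *
s=read_state(); c=vision.camera('wrist'); save(c,'w2.png'); P=cloud(c,s); px=c['pixels']
go([.505,.256,.29],52,s)
for n in ['clip','clip_nose','clip_seat']:
    print(n,[(np.round(m['location'],4).tolist(),round(m['score'],2)) for m in mark_of('wrist',n)][:3])
near=(np.linalg.norm(P[...,:2]-[.52,.272],axis=-1)<.045)
w=near&(px.min(-1)>130)&(abs(P[...,2]-.031)<.006); v,u=np.nonzero(w)
print('cap',len(u),u.min(),u.max(),v.min(),v.max(),P[w].mean(0)); h=P[w].mean(0)
m=near&(P[...,2]>.02)&(P[...,2]<.0295)&(px.max(-1)<110)
q=P[m]; print('jaw',m.sum()); q=q[:,:2]-h[:2]
q=q[(q@[-.62,-.78])>.012]; print(len(q),q.mean(0),np.degrees(np.arctan2(q.mean(0)[1],q.mean(0)[0])),cv2.minAreaRect((q*1000).astype(np.float32)))
```

```text
pos [0.5045 0.2565 0.2892] yaw 51.8 tilt 0.06 shift [-0.0001  0.0007 -0.0008] turn -0.2 j [-0.3   0.64 -0.33  1.79  0.29  0.75 -1.45] t 5.05
clip [([0.5338, 0.286, -0.0035], 0.72), ([0.5227, 0.2634, 0.0108], 0.6)]
clip_nose [([0.3269, 0.2419, 0.0156], 0.92), ([0.5196, 0.2627, 0.0153], 0.61)]
clip_seat [([0.5225, 0.2663, 0.0145], 0.72), ([0.3294, 0.2484, 0.012], 0.71)]
cap 323 274 303 170 184 [0.52751985 0.28176686 0.03103344]
jaw 440
303 [-0.01099855 -0.01810222] -121.28202763939096 ((-11.415182113647461, -17.696483612060547), (17.769227981567383, 22.228336334228516), 51.4283447265625)
```

View pics/w2.png

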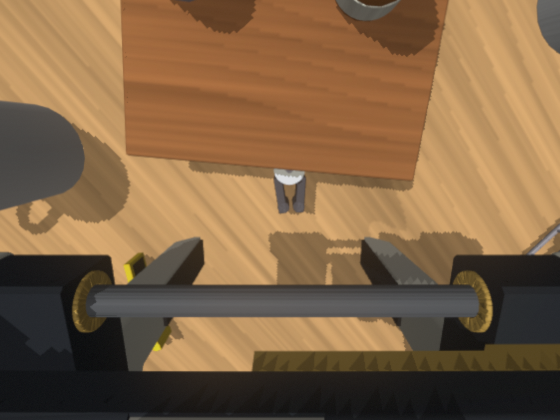

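The close view shows the cap at (289,~170), half hidden by the shelf edge, and the jaw tips at (282,212) and (299,213). The clip points almost straight down in the picture, so it is aligned with the tool.

Run:
```python
from h import *
s=read_state(); c=vision.camera('wrist')
h=ray(c,s,(288.7,169.8),.031); t=ray(c,s,(291,212.5),.024); d=t-h; n=d[:2]/np.linalg.norm(d[:2])
y=np.degrees(np.arctan2(d[1],d[0])); print(h,t,np.linalg.norm(d[:2]),y)
nose=h[:2]+.022*n; print('nose',nose)
g=h[:2]+.024*n; go([*g,.192],y+180,s)
```

```text
[0.53119468 0.28595463 0.031     ] [0.50999714 0.2553826  0.024     ] 0.0372019432742633 -124.73605422817367
nose [0.51865915 0.26787534]
pos [0.5042 0.2568 0.29  ] yaw 51.71 tilt 0.03 shift [0.0157 0.0046 0.098 ] turn -3.55 j [-0.3   0.64 -0.33  1.79  0.29  0.75 -1.45] t 5.25
```

drive_tool(targets=[[[0.016, 0.005, 0, 0, 0, -3.5], [0, 0, 0.02, 0, 0, 0], [0, 0, 0.02, 0, 0, 0], [0, 0, 0.02, 0, 0, 0], [0, 0, 0.02, 0, 0, 0], [0, 0, 0.012, 0, 0, 0], [0, 0, 0.006, 0, 0, 0], [0, 0, 0, 0, 0, 0]]])

```text
time: 6.1
position: [0.5178, 0.2665, 0.1914]
ee_rot: [0.886, 0.464, -0.0, 0.0]
wrist_force: [-0.4, -0.0, -0.2]
opening: 0.0926
finger_force: 0.0
```

drive_tool(targets=[[[0, 0, 0, 0, 0, 0], [0, 0, 0, 0, 0, 0], [0, 0, 0, 0, 0, 0], [0, 0, 0, 0, 0, 0], [0, 0, 0, 0, 0, 0], [0, 0, 0, 0, 0, 0], [0, 0, 0, 0, 0, 0], [0, 0, 0, 0, 0, 0]]], grip=0)

```text
time: 6.9
position: [0.5179, 0.2664, 0.1918]
ee_rot: [0.886, 0.464, 0.0, -0.0]
wrist_force: [-0.0, 0.5, 0.4]
opening: 0.0335
finger_force: 0.0
```

drive_tool(targets=[[[0, 0, 0, 0, 0, 0], [0, 0, 0, 0, 0, 0], [0, 0, 0, 0, 0, 0], [0, 0, 0, 0, 0, 0], [0, 0, -0.002, 0, 0, 0], [-0.01, 0, 0, 0, 0, 0], [-0.01, 0, 0, 0, 0, 0], [-0.01, 0, 0, 0, 0, 0]]])

```text
time: 7.7
position: [0.5001, 0.2406, 0.1936]
ee_rot: [0.886, 0.464, -0.001, 0.0]
wrist_force: [0.6, -0.1, -1.5]
opening: 0.0235
finger_force: 29.8
```

drive_tool(targets=[[[-0.015, 0, 0, 0, 0, 0], [-0.02, 0, 0, 0, 0, 0], [-0.02, 0, 0, 0, 0, 0], [-0.02, 0, 0, 0, 0, 0], [-0.02, 0, 0, 0, 0, 0], [-0.01, 0, -0.02, 0, 0, 0], [0, 0, -0.03, 0, 0, 0], [0, 0, -0.01, 0, 0, 0]]])

```text
time: 8.5
position: [0.4411, 0.1547, 0.2557]
ee_rot: [0.886, 0.464, 0.002, 0.0]
wrist_force: [0.6, 0.9, -0.9]
opening: 0.0235
finger_force: 29.8
```

drive_tool(targets=[[[0, 0, 0, 0, 0, -8], [0, 0, 0, 0, 0, -8], [0, 0, 0, 0, 0, -8], [0, 0, 0, 0, 0, -8], [0, 0, 0, 0, 0, -8], [0, 0, 0, 0, 0, -8], [0, 0, 0, 0, 0, -8], [0, 0, 0, 0, 0, -8]]])

```text
time: 9.3
position: [0.441, 0.1551, 0.2534]
ee_rot: [0.502, 0.865, -0.0, -0.0]
wrist_force: [-1.0, 0.9, -0.7]
opening: 0.0233
finger_force: 29.8
```

drive_tool(targets=[[[0, 0, 0, 0, 0, -8], [0, 0, 0, 0, 0, -8], [0, 0, 0, 0, 0, -8], [0, 0, 0, 0, 0, -8], [0, 0, 0, 0, 0, -8], [0, 0, 0, 0, 0, -8], [0, 0, 0, 0, 0, -8], [0, 0, 0, 0, 0, -8]]])

```text
time: 10.1
position: [0.441, 0.155, 0.2533]
ee_rot: [-0.032, 0.999, 0.0, -0.0]
wrist_force: [0.0, -0.4, -1.4]
opening: 0.0238
finger_force: 29.8
```

Run:
```python
from h import *
s=read_state(); print(s['opening'],s['finger_force'],s['wrist_force'])
go([.524,.085,.23],191)
c=vision.camera('wrist'); save(c,'w3.png'); 
for n in ['clip','clip_nose']: print(n,[(np.round(m['location'],3).tolist(),round(m['score'],2)) for m in mark_of('wrist',n)][:3])
```

```text
0.02376200115428437 29.800578212016262 [ 0.02093771 -0.35610758 -1.39116131]
pos [0.441  0.155  0.2533] yaw -176.32 tilt 0.03 shift [-0.0784 -0.0752  0.0232] turn -7.32 j [ 0.21  0.76 -0.94  2.08  0.91  0.79  0.33] t 10.1
clip [([0.418, 0.155, 0.055], 0.89), ([0.329, 0.267, -0.001], 0.76), ([0.432, 0.152, 0.074], 0.69)]
clip_nose [([0.436, 0.151, 0.077], 0.93), ([0.324, 0.242, 0.014], 0.85)]
```

drive_tool(targets=[[[-0.02, -0.02, 0, 0, 0, 0], [-0.02, -0.02, 0, 0, 0, 0], [-0.02, -0.02, 0, 0, 0, 0], [-0.018, -0.015, 0, 0, 0, -7], [0, 0, 0.02, 0, 0, 0], [0, 0, 0.02, 0, 0, 0], [0, 0, 0.015, 0, 0, 0], [0, 0, 0.005, 0, 0, 0]]])

```text
time: 11.05
position: [0.5229, 0.0846, 0.1921]
ee_rot: [-0.089, 0.996, -0.0, -0.001]
wrist_force: [-0.2, -0.7, -0.8]
opening: 0.0233
finger_force: 29.8
```

drive_tool(targets=[[[0, 0, 0, 0, 0, 0], [0, 0, 0, 0, 0, 0], [0, 0, 0, 0, 0, 0], [0, 0, 0, 0, 0, 0], [0, 0, 0, 0, 0, 0], [0, 0, -0.03, 0, 0, 0], [0, 0, -0.04, 0, 0, 0], [0, 0, -0.03, 0, 0, 0]]], grip=1)

```text
time: 11.85
position: [0.5235, 0.0854, 0.2958]
ee_rot: [-0.09, 0.996, 0.0, 0.001]
wrist_force: [0.9, 0.6, 0.3]
opening: 0.0829
finger_force: 0.0
```

Run:
```python
from h import *
s=read_state(); c=vision.camera('wrist'); save(c,'w4.png'); P=cloud(c,s); px=c['pixels']
go([.524,.085,.3],191,s); print(s['wrist_force'])
for n in ['clip','clip_nose','clip_handles','clip_seat']: print(n,[(np.round(m['location'],3).tolist(),round(m['score'],2)) for m in mark_of('wrist',n)][:3])
near=(np.linalg.norm(P[...,:2]-[.5,.08],axis=-1)<.05)
w=near&(px.min(-1)>130)&(abs(P[...,2]-.031)<.005); v,u=np.nonzero(w)
print('cap',len(u),u.mean(),v.mean(),P[w].mean(0) if len(u) else 0)
```

```text
pos [0.5235 0.0854 0.2958] yaw -169.62 tilt 0.09 shift [-0.0005 -0.0005 -0.0042] turn -0.62 j [ 0.41  0.79 -1.03  1.88  0.83  0.98  0.75] t 11.85
[0.85738193 0.62071149 0.25564464]
clip [([0.331, 0.265, 0.002], 0.83), ([0.496, 0.083, -0.006], 0.68)]
clip_nose [([0.523, 0.081, 0.013], 0.61), ([0.325, 0.245, 0.014], 0.6)]
clip_handles []
clip_seat [([0.516, 0.083, 0.013], 0.91)]
cap 669 281.84155455904335 185.09118086696563 [0.49660465 0.0827219  0.03110012]
```

View pics/w4.png

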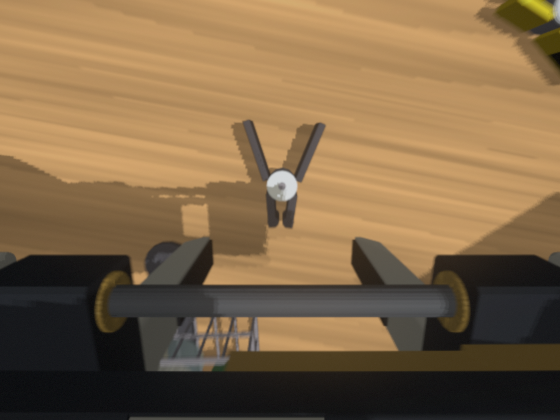

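The clip lies free on the worktop: cap at (282,185), jaws down to (281,225), handle tails at (249,123) and (321,125). The line from tails to jaws is almost straight up and down in the picture, so it lines up with the tool.

Run:
```python
from h import *
s=read_state(); c=vision.camera('wrist')
h=ray(c,s,(281.9,185.1),.031); a=ray(c,s,(249,123),.028); b=ray(c,s,(321,125),.028); t=(a+b)/2; d=(h-t)[:2]; n=d/np.linalg.norm(d); y=np.degrees(np.arctan2(d[1],d[0]))
tip=ray(c,s,(281,225),.027); print(h,t,np.linalg.norm(d),np.linalg.norm(a-b),y,'tip yaw',np.degrees(np.arctan2(*(tip-h)[1::-1])))
g=h[:2]-.046*n; print(g); go([*g,.19],y+180,s)
```

```text
[0.49525982 0.08132419 0.031     ] [0.44731401 0.07510807 0.028     ] 0.048347080677158774 0.05686417873002994 7.387120333250161 tip yaw 9.065735634995008
[0.44964161 0.07540984]
pos [0.5231 0.0846 0.2932] yaw -169.66 tilt 0.08 shift [0.0738 0.0042 0.1032] turn 2.95 j [ 0.41  0.79 -1.03  1.88  0.83  0.97  0.75] t 12.1
```

drive_tool(targets=[[[0.025, 0.001, 0, 0, 0, 1.5], [0.025, 0.001, 0, 0, 0, 0], [0.024, 0.001, 0, 0, 0, 0], [0, 0, 0.03, 0, 0, 0], [0, 0, 0.03, 0, 0, 0], [0, 0, 0.025, 0, 0, 0], [0, 0, 0.015, 0, 0, 0], [0, 0, 0.003, 0, 0, 0]]])

```text
time: 12.95
position: [0.449, 0.0756, 0.1883]
ee_rot: [-0.078, 0.997, -0.0, -0.003]
wrist_force: [-1.1, -0.3, -0.2]
opening: 0.093
finger_force: 0.0
```

Run:
```python
from h import *
s=read_state(); c=vision.camera('wrist'); save(c,'w5.png'); print(s['wrist_force']); go([.45,.0755,.19],187.5,s)
```

```text
[-1.09640587 -0.30479871 -0.17207137]
pos [0.449  0.0756 0.1883] yaw -171.11 tilt 0.33 shift [-0.001  -0.0003 -0.0017] turn 1.39 j [ 0.32  0.86 -0.84  2.15  1.11  0.68  0.41] t 12.95
```

View pics/w5.png

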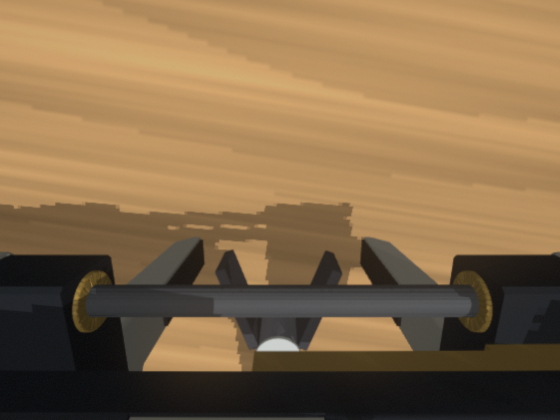

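The handles lie centred between the fingers, with tails at (228,255) and (330,255) and the cap at (279,346). Now to squeeze.

drive_tool(targets=[[[0, 0, 0, 0, 0, 0], [0, 0, 0, 0, 0, 0], [0, 0, 0, 0, 0, 0], [0, 0, 0, 0, 0, 0], [0, 0, 0, 0, 0, 0], [0, 0, 0, 0, 0, 0], [0, 0, 0, 0, 0, 0], [0, 0, 0, 0, 0, 0]]], grip=0)

```text
time: 13.8
position: [0.4498, 0.0761, 0.1913]
ee_rot: [-0.077, 0.997, -0.0, 0.0]
wrist_force: [-1.3, -1.4, 6.2]
opening: 0.0338
finger_force: 10.3
```

drive_tool(targets=[[[0, 0, 0, 0, 0, 0], [0, 0, 0, 0, 0, 0], [0, 0, 0, 0, 0, 0], [0, 0, 0, 0, 0, 0], [0, 0, 0, 0, 0, 0], [0, 0, 0, 0, 0, 0], [0, 0, 0, 0, 0, 0], [0, 0, 0, 0, 0, 0]]])

```text
time: 14.6
position: [0.4499, 0.0761, 0.1913]
ee_rot: [-0.077, 0.997, -0.0, 0.0]
wrist_force: [-1.2, -2.3, 5.9]
opening: 0.0272
finger_force: 29.8
```

Run:
```python
from h import *
s=read_state(); c=vision.camera('wrist'); save(c,'w6.png'); print(s['wrist_force'],s['opening'],s['finger_force'])
go([.45,.0755,.26],187.5,s)
for cam in ['top']:
  c=vision.camera(cam); P=cloud(c)
  m=(P[...,2]>.118)&(P[...,2]<.14)&(abs(P[...,0]-.6)<.03)&(abs(P[...,1]+.01)<.03)
  print('post top',m.sum(),P[m].mean(0),P[m].min(0),P[m].max(0))
  for n in ['basket_b_post','basket_b','clip_seat','clip']: print(n,[(np.round(m['location'],3).tolist(),round(m['score'],2)) for m in mark_of(cam,n)][:3])
```

```text
[-1.21755924 -2.26170964  5.89108604] 0.027214194529533872 29.791454960941337
pos [0.4499 0.0761 0.1913] yaw -171.12 tilt 0.05 shift [-0.     -0.0006 -0.0687] turn 1.38 j [ 0.32  0.85 -0.85  2.15  1.11  0.68  0.41] t 14.6
post top 21 [ 0.59777173 -0.01084353  0.12925338] [ 0.5921502  -0.01737874  0.11994458] [ 0.60361817 -0.00570383  0.13346105]
basket_b_post [([0.603, -0.015, 0.074], 0.7), ([0.695, 0.012, -0.003], 0.55), ([0.577, 0.352, -0.002], 0.41)]
basket_b [([0.68, -0.311, -0.0], 0.74), ([0.696, 0.01, -0.001], 0.71)]
clip_seat [([0.329, 0.243, 0.018], 0.54)]
clip [([0.329, 0.261, 0.001], 0.48)]
```

drive_tool(targets=[[[0, 0, -0.01, 0, 0, 0], [0, 0, -0.015, 0, 0, 0], [0, 0, -0.02, 0, 0, 0], [0, 0, -0.015, 0, 0, 0], [0, 0, 0, 0, 0, 0], [0, 0, 0, 0, 0, 0], [0, 0, 0, 0, 0, 0], [0, 0, 0, 0, 0, 0]]])

```text
time: 15.7
position: [0.4497, 0.0758, 0.25]
ee_rot: [-0.077, 0.997, -0.0, -0.001]
wrist_force: [-0.6, -0.6, -1.2]
opening: 0.0272
finger_force: 29.8
```

```bash
python3 - <<'E'
from h import *
s=read_state(); print(s['wrist_force'],s['opening'],s['finger_force']); go([.5,0,.251],187.5,s)
P=np.load('w1.npz')['P']
def fit(P,name):
  m=(P[...,2]>.03)&(P[...,2]<.128)&(np.linalg.norm(P[...,:2]-[.6,-.012],axis=-1)<.025)
  q=P[m]
  if len(q)<20: print(name,len(q)); return
  from scipy.optimize import least_squares
  f=least_squares(lambda c:np.hypot(q[:,0]-c[0],q[:,1]-c[1])-.007,[.6,-.012],loss='soft_l1',f_scale=.001); print(name,len(q),f.x,q[:,2].min(),np.abs(f.fun).mean())
fit(P,'w1')
for cam in ['top','side']:
  c=vision.camera(cam); P=cloud(c); fit(P,cam); save(c,cam+'7.png')
  for n in ['basket_b_post','clip_seat','clip','clip_nose']: print(n,[(np.round(m['location'],3).tolist(),round(m['score'],2)) for m in mark_of(cam,n)][:3])
  m=(np.linalg.norm(P[...,:2]-[.5,.08],axis=-1)<.03)&(P[...,2]>.03)&(P[...,2]<.11)&(c['pixels'].min(-1)>120)
  print('cap',m.sum(),P[m].mean(0))
c=vision.camera('wrist'); save(c,'w7.png'); fit(cloud(c,read_state()),'w')
E
python3 -c "
import cv2;a=cv2.imread('pics/side7.png')[130:330,180:420];b=cv2.imread('pics/w7.png')
cv2.imwrite('pics/c7.png',cv2.resize(a,None,fx=3,fy=3))"
```

```text
[-0.61589961 -0.56232783 -1.23538195] 0.027245383106896236 29.788730763830245
pos [0.4497 0.0758 0.25  ] yaw -171.14 tilt 0.09 shift [-0.038  -0.0827 -0.0011] turn 1.36 j [ 0.4   0.76 -0.96  2.11  0.94  0.78  0.55] t 15.7
w1 585 [ 0.59687632 -0.00979476] 0.030016022557960376 0.0004096903538657391
top 42 [ 0.59955314 -0.01041318] 0.03237246504930025 0.00038132924212366516
basket_b_post [([0.602, -0.012, 0.075], 0.63)]
clip_seat [([0.326, 0.24, 0.021], 0.6), ([0.6, -0.016, 0.076], 0.18)]
clip [([0.329, 0.261, 0.0], 0.77)]
clip_nose [([0.326, 0.242, 0.013], 0.59)]
cap 0 [nan nan nan]
side 117 [ 0.59804286 -0.01071822] 0.03101485027071771 0.0012102791417024574
basket_b_post [([0.6, -0.011, 0.074], 0.77)]
clip_seat [([0.328, 0.242, 0.014], 0.86), ([0.526, 0.076, 0.073], 0.69)]
clip [([0.331, 0.264, -0.0], 0.66)]
clip_nose [([0.325, 0.241, 0.013], 0.88), ([0.529, 0.073, 0.067], 0.79)]
cap 69 [0.50801769 0.08275248 0.08637899]
w 0<stdin>:15: RuntimeWarning: Mean of empty slice.
  ret = um.true_divide(
```

View pics/c7.png

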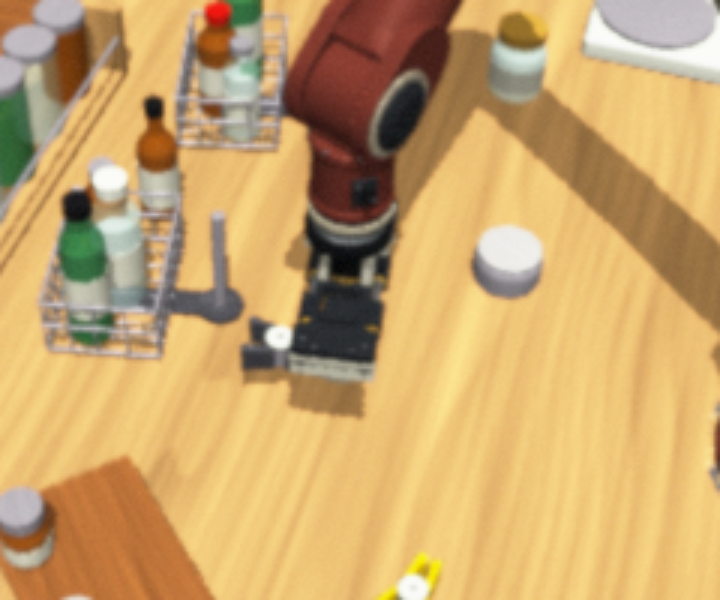

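The crop shows the clip held level, cap at about (279,337), with jaws open toward the bare post. The post stands at about (219,215) to (222,303) in the crop.

Run:
```python
from h import *
s=read_state(); c=vision.camera('side'); px=c['pixels']; P=cloud(c)
m=np.zeros(px.shape[:2],bool); m[232:252,262:284]=1; m&=px.min(-1)>150
v,u=np.nonzero(m); print('side cap',len(u),u.mean(),v.mean(),u.min(),u.max(),v.min(),v.max(),ray(c,None,(u.mean(),v.mean()),.090),np.median(P[m],0))
c=vision.camera('wrist'); px=c['pixels']; P=cloud(c,s)
m=(np.linalg.norm(P[...,:2]-[.5,.082],axis=-1)<.025)&(P[...,2]>.08)&(P[...,2]<.1)&(px.min(-1)>130); v,u=np.nonzero(m)
print('wrist cap',len(u)); 
if len(u): print(u.min(),u.max(),v.min(),v.max(),P[m].mean(0), P[m].min(0),P[m].max(0))
p=np.array([.5980,-.0104]); yaw=9; n=np.array([np.cos(np.radians(yaw)),np.sin(np.radians(yaw))])
for k in (.14,.066): print(k); go([*(p-k*n),.252],180+yaw,s)
```

```text
side cap 63 272.4761904761905 241.8095238095238 268 276 238 246 [0.50713347 0.08350453 0.09      ] [0.50806239 0.08150118 0.08823248]
wrist cap 175
259 291 344 350 [0.49509105 0.08132653 0.09020712] [0.49184524 0.07249368 0.08842836] [0.49835323 0.09007569 0.09179985]
0.14
pos [0.4499 0.076  0.2508] yaw -171.14 tilt 0.01 shift [ 0.007  -0.1085 -0.0012] turn -0.14 j [ 0.4   0.76 -0.96  2.11  0.94  0.78  0.55] t 16.25
0.066
pos [0.4499 0.076  0.2508] yaw -171.14 tilt 0.01 shift [-0.067  -0.1083 -0.0012] turn -0.14 j [ 0.4   0.76 -0.96  2.11  0.94  0.78  0.55] t 16.25
```

View pics/w7.png

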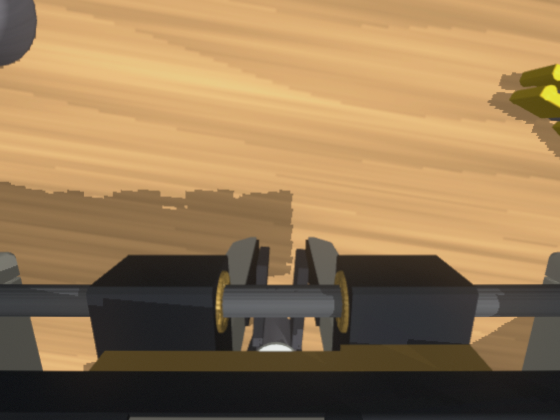

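The wrist view shows both handles flat between the pads, at (263,255) and (302,255). The cap's rear edge is at (275,345), about 2 mm off the finger line, so I'll turn the tool 2° to compensate.

drive_tool(targets=[[[0.001, -0.015, 0, 0, 0, 0], [0.001, -0.02, 0, 0, 0, 0], [0.001, -0.02, 0, 0, 0, 0], [0.001, -0.02, 0, 0, 0, 0], [0.001, -0.018, 0, 0, 0, 0], [0.001, -0.012, -0.001, 0, 0, 0], [0.001, -0.003, 0, 0, 0, -2], [0, 0, 0, 0, 0, 0]]])

```text
time: 17.15
position: [0.4596, -0.0324, 0.2517]
ee_rot: [-0.094, 0.996, 0.0, -0.0]
wrist_force: [0.5, -0.2, -1.0]
opening: 0.0273
finger_force: 29.8
```

Run:
```python
from h import *
s=read_state(); print(s['wrist_force'],s['opening'],s['finger_force'])
p=np.array([.5980,-.0104]); yaw=9; n=np.array([np.cos(np.radians(yaw)),np.sin(np.radians(yaw))])
for k in (.14,.0745): go([*(p-k*n),.252],182+yaw,s)
for cam in ['top','side']:
  c=vision.camera(cam); save(c,cam+'8.png'); px=c['pixels']
  pp=[cv2.projectPoints(np.array([[q]]),np.array(c['rvec'],float),np.array(c['tvec'],float),K(c),np.array(c['D'],float))[0].ravel().round(1) for q in ([p[0],p[1],.13],[*(p-.085*n),.09],[*(p-.05*n),.083])]
  print(cam,pp)
a=cv2.resize(cv2.imread('pics/top8.png')[160:260,240:340],(400,400),interpolation=cv2.INTER_CUBIC)
b=cv2.resize(cv2.imread('pics/side8.png')[170:270,220:320],(400,400),interpolation=cv2.INTER_CUBIC)
cv2.imwrite('pics/c8.png',np.hstack([a,b]))
```

```text
[ 0.47797243 -0.20050728 -0.95189234] 0.027303355277471828 29.78800264885649
pos [ 0.4596 -0.0324  0.2517] yaw -169.22 tilt 0.02 shift [-0.0001  0.     -0.0003] turn -0.22 j [ 0.65  0.78 -0.99  2.1   0.95  0.81  0.81] t 17.15
pos [ 0.4596 -0.0324  0.2517] yaw -169.22 tilt 0.02 shift [-0.0656 -0.002  -0.0003] turn -0.22 j [ 0.65  0.78 -0.99  2.1   0.95  0.81  0.81] t 17.15
top [array([288.5, 179.8]), array([289.4, 212.7]), array([288.9, 201.2])]
side [array([252.2, 201.1]), array([281.7, 214.5]), array([269.6, 214.8])]
```

View pics/c8.png

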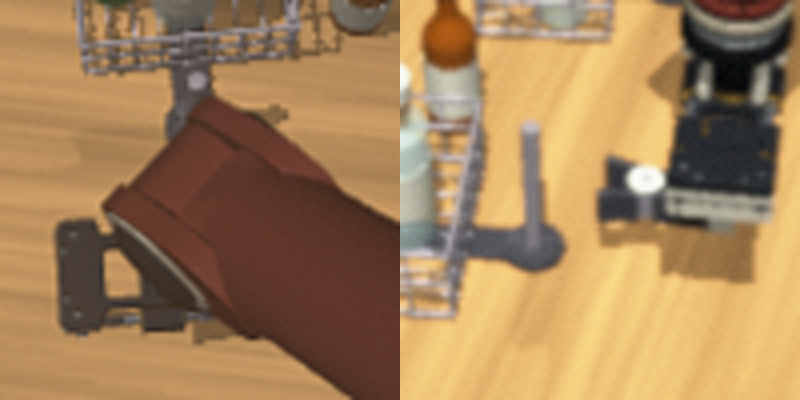

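Left (top view): the arm hides the clip, and the post top is at crop (197,82). Right (side view): the cap is at full-picture (281.5,215) against a predicted (281.7,214.5), so the model of the grasp holds. Next, advance along the line.

drive_tool(targets=[[[-0.012, -0.0004, 0, 0, 0, 0], [-0.012, -0.0004, 0, 0, 0, 0], [-0.012, -0.0004, 0, 0, 0, 0], [-0.008, -0.0002, 0, 0, 0, 0], [-0.006, -0.0002, 0, 0, 0, 0], [-0.006, -0.0002, 0, 0, 0, 0], [-0.004, -0.0001, 0, 0, 0, 0], [0, 0, 0, 0, 0, 0]]])

```text
time: 18.05
position: [0.5193, -0.0222, 0.2518]
ee_rot: [-0.095, 0.996, 0.0, 0.0]
wrist_force: [1.2, -0.1, -1.3]
opening: 0.0273
finger_force: 29.8
```

No contact yet, with about 5 mm to go. Push in small steps.

drive_tool(targets=[[[-0.002, 0, 0, 0, 0, 0], [-0.002, 0, 0, 0, 0, 0], [-0.001, 0, 0, 0, 0, 0], [-0.001, 0, 0, 0, 0, 0], [0, 0, 0, 0, 0, 0], [0, 0, 0, 0, 0, 0], [0, 0, 0, 0, 0, 0], [0, 0, 0, 0, 0, 0]]])

```text
time: 18.85
position: [0.5239, -0.0214, 0.2515]
ee_rot: [-0.095, 0.996, -0.0, -0.001]
wrist_force: [-5.5, -0.5, 1.4]
opening: 0.0276
finger_force: 29.9
```

Run:
```python
from h import *
s=read_state(); print(s['wrist_force']); go([.524,-.022,.252],191,s)
c=vision.camera('side'); save(c,'side9.png')
for n in ['clip','clip_seat','basket_b_post']: print(n,[(np.round(m['location'],3).tolist(),round(m['score'],2)) for m in mark_of('side',n)][:3])
b=cv2.imread('pics/side9.png')[180:250,225:305]
cv2.imwrite('pics/c9.png',cv2.resize(b,None,fx=7,fy=7,interpolation=cv2.INTER_CUBIC))
```

```text
[-5.45464522 -0.52546299  1.37259334]
pos [ 0.5239 -0.0214  0.2515] yaw -169.14 tilt 0.18 shift [ 0.     -0.0006 -0.0005] turn -0.14 j [ 0.59  0.84 -0.98  1.93  0.91  0.9   0.89] t 18.85
clip [([0.332, 0.262, 0.001], 0.64), ([0.58, -0.016, 0.059], 0.6)]
clip_seat [([0.599, -0.022, 0.075], 0.76), ([0.33, 0.246, 0.013], 0.55)]
basket_b_post [([0.601, -0.013, 0.078], 0.63)]
```

View pics/c9.png

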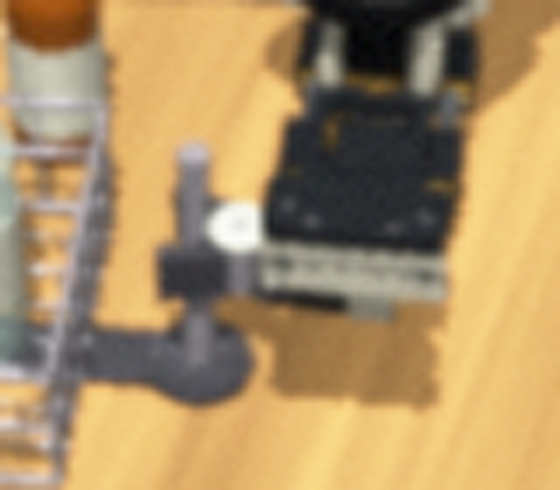

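drive_tool(targets=[[[-0.001, 0, 0, 0, 0, 0], [0, 0, 0, 0, 0, 0], [0, 0, 0, 0, 0, 0], [0, 0, 0, 0, 0, 0], [0, 0, 0, 0, 0, 0], [0, 0, 0, 0, 0, 0], [0, 0, 0, 0, 0, 0], [0, 0, 0, 0, 0, 0]]])

```text
time: 19.85
position: [0.5243, -0.0213, 0.2513]
ee_rot: [-0.095, 0.996, -0.001, -0.003]
wrist_force: [-7.2, -0.4, 1.3]
opening: 0.0271
finger_force: 29.9
```

The post, at crop (195,150) to (200,350), runs between the jaws and touches the barrel, at about half height. The push force is 7 N, so the clip is home. Release.

drive_tool(targets=[[[0, 0, 0, 0, 0, 0], [0, 0, 0, 0, 0, 0], [0, 0, 0, 0, 0, 0], [0, 0, 0, 0, 0, 0], [0, 0, 0, 0, 0, 0], [0, 0, 0, 0, 0, 0], [0, 0, 0, 0, 0, 0], [0, 0, 0, 0, 0, 0]]], grip=1)

```text
time: 20.65
position: [0.526, -0.0207, 0.252]
ee_rot: [-0.095, 0.995, 0.0, 0.0]
wrist_force: [-0.3, 0.8, 0.2]
opening: 0.0864
finger_force: 0.0
```

drive_tool(targets=[[[0, 0, 0, 0, 0, 0], [0, 0, 0, 0, 0, 0], [0.005, 0, 0, 0, 0, 0], [0.01, 0, -0.01, 0, 0, 0], [0.01, 0, -0.02, 0, 0, 0], [0.01, 0, -0.03, 0, 0, 0], [0, 0, -0.03, 0, 0, 0], [0, 0, -0.02, 0, 0, 0]]])

```text
time: 21.45
position: [0.4904, -0.0273, 0.3642]
ee_rot: [-0.095, 0.995, -0.0, 0.001]
wrist_force: [1.2, -0.5, 0.9]
opening: 0.093
finger_force: 0.0
```

Run:
```python
from h import *
s=read_state(); print(s['wrist_force'],s['opening'],s['position'])
c=vision.camera('side'); save(c,'side10.png')
for n in ['clip','clip_seat','basket_b_post']: print(n,[(np.round(m['location'],3).tolist(),round(m['score'],2)) for m in mark_of('side',n)][:3])
b=cv2.imread('pics/side10.png')[180:250,225:305]
c=vision.camera('top'); P=cloud(c); px=c['pixels']
a=px[165:235,250:330]
cv2.imwrite('pics/c10.png',np.hstack([cv2.resize(x,(400,350),interpolation=cv2.INTER_CUBIC) for x in (a,b)]))
```

```text
[ 1.23956695 -0.48542982  0.87585008] 0.09298833960608423 [ 0.4904496  -0.02728268  0.36420876]
clip [([0.578, -0.019, 0.058], 0.68), ([0.333, 0.265, -0.002], 0.61)]
clip_seat [([0.329, 0.244, 0.012], 0.74), ([0.602, -0.013, 0.076], 0.63)]
basket_b_post [([0.6, -0.011, 0.077], 0.78), ([0.693, 0.01, 0.002], 0.54)]
```

View pics/c10.png

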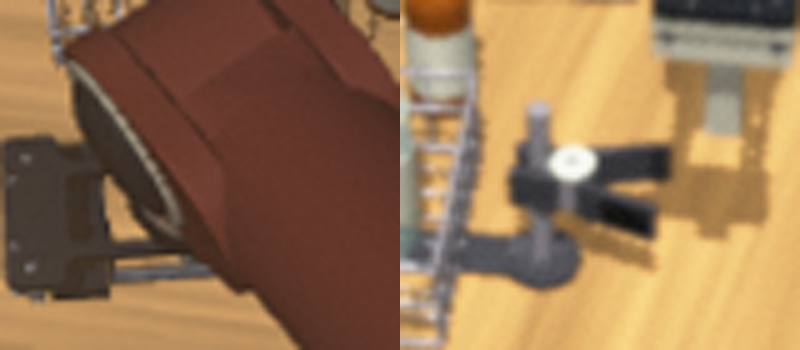

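The side view shows the clip shut on the post, level and at about half height, with the barrel against the post and the gripper clear. The marks put hinge to post at about 21 mm, which matches the 19.5 mm seat within their accuracy.

```bash
python3 -c "
from station import order; print(order.close_job())"
```

```text
the job is handed in; nothing more can be done
None
```

The clip was drawn out, set down on the worktop, then clipped onto basket_b's bare post and released. The last picture shows it shut, level and about halfway up, and the job is handed in; no verdict came back.

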